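# Take the cap plate out of the capsule filler

### The arm

A 6-joint arm with a two-finger parallel gripper is mounted at the origin on the work surface. World frame = base frame: x ahead of the robot, y to its left, z up, the work surface at z = 0. Lengths are in mm, angles in degrees, forces in N, time in s.
With the tool pointing down it reaches from about 350 to 850 mm from the base axis. Payload 8.1 kg.
Tool frame: the origin (TCP) lies midway between the tips of the shut fingers; the grasp point (between the pads) lies 19 mm behind it; z points along the fingers, y is the line along which they close (so a half turn about z gives the same grasp; the last joint's range is limited). The gripper opens to 85 mm and grips with 20 to 120 N. Pads are 22 mm wide; open, the fingers measure 114 mm over their backs; the gripper's body (76 mm by 85 mm) begins 54 mm behind the grasp point. The pads swing forward as they close: fully open they stand 13 mm farther back than shut.
Start: joints at [-76.857, 7.471, 85.268, -0, 87.261, -4.893], TCP at [185.796, -570.513, 208.592] pointing down, gripper open.
Joint ranges: [-169.43, 169.43], [-51.17, 129.36], [1.28, 143.12], [-76.62, 256.62], [0, 156.53], [-152.29, 152.29]. Speed limits (degrees/s): [136.94, 136.94, 159.86, 180, 180, 180].

### API

Orientations are given as [roll, pitch, yaw] about the fixed x, y, z axes, in that order (R = Rz(yaw) Ry(pitch) Rx(roll)).
In Python, from bench import r gives the robot as it stands. The module is installed in compiled form; this text tells all that it offers.
- The arm moves only by the tool jog_arm, never from a script. Its argument "rows" is a list of rows, each a list of 2 entries, a list of its own where there are three numbers: the shift along the tool's x, y, z in mm, then the turn, a rotation vector about the tool's x, y, z in rad. A call has 1 to 10 rows; each row is the pose to reach, as a shift and turn from the pose commanded when the call began, along the tool's axes at that moment; what a row does not reach only later rows make up. A row lasts 1/10 s, in which the tool goes at most 50 mm and 8.59 degrees, less where a joint would pass 70% of its speed; a pose out of reach is approached as far as the arm can. A call with a gripper value outside its range is refused whole. "grip" is the finger opening in mm, from 0 to 85.4, set as the call begins (left out, the last holds). The fingers move at their own pace and stop on an object; "force" is the grip in N (left out, the last holds). Time passes only in rows, so rows that repeat a pose let the fingers close. It gives the time, the measured TCP pose, the force, the opening and the grip force at its end, in the units of the state.
- r.sense(): the state, without advancing time (a new reading comes with each control period).
- r.snapshot(name): name is "side" or "top" or "wrist"; returns (picture, depth): 480x640x3 uint8, blue, green, red; 480x640 float32, mm along the optical axis (not along the pixel's ray), 0 where there is no reading.
- r.camera_params(name): a dict with "fx", "fy", "cx", "cy" (pixels), "dist_coeffs" ([k1, k2, p1, p2, k3] as OpenCV has them; the pictures are not rectified), "pose" (4x4, takes a point from camera to world coordinates); the wrist camera has in their place "tool_from_camera" (4x4, takes a point from camera to tool coordinates, whose origin is the TCP and whose axes are the flange's). Camera axes: x right, y down, z forward; pixel columns grow to the right and rows downward; lengths in mm; the calibration is good to about 2 mm. A picture is of the moment at which its call begins: read the wrist's pose just before it. camera_params takes no time and is no camera call.
- r.hand_in(): hands the job in; it is judged then, once.
The state is a dict: "time": time; "joint_pos": joint angles; "qd": joint speeds; "joint_efforts": joint torques, N m; "tool_pos": TCP position; "tcp_rot": TCP orientation; "ft_force": force on the tool from outside, world axes, zero at the start; "wrist_torque": the same for the moment, N m; "finger_gap": finger opening in mm; "grip_force": force on a finger pad.
Only numpy, scipy, OpenCV 4.12 (cv2) and the standard library are available. Lean on these libraries where they do the work, as an engineer would, in place of code of your own. Each camera call takes 0.05 s, during which the arm holds its last target. There are 200 camera calls.

### The job

The cap plate has to come out of the capsule filler for washing. Turn the star wheel until the locking bolt is fully drawn back, swing the clamp bar up and over until it stands open by itself, then slide the plate forward along its guides until its front end sticks well out, take it from there and lay it flat on the ribs inside the steel tray. Do not drop the plate or let it touch the counter, do not disturb the other things, and leave the bar standing open with the bolt drawn back.

Things in the scene. Friction and masses are not known exactly. Their poses are not given: they have to be found in the camera images.
- machine: The white bench-top capsule filler, fixed. Origin on the counter under the middle of its bed; its x points to its back (roughly away from the robot), y left, z up. Every 'machine (x, y, z)' here is in this frame, in mm. Base 14 high under x -60..85, y -151..78; a stub with a black cap, 86 high, at (74, -127). In front of the bed (x below -70, y above -70) nothing stands over the counter.
- channel_front (a point): Open front end of the bed's shallow channel, floor level, machine (-70, 0, 46). The channel runs along machine x to a back stop at x 68 and is 64 wide, between steel rails 12 wide (y 32..44 each side) whose tops, z 54, are flush with the plate's top. No lips: nothing but the bar holds the plate down. Polished: friction plate to bed about 0.3, rubber fingertip to plate higher.
- bolt_tip (a point): Top of the locking bolt's tip: a steel slide 16 wide along machine x, 10 high (z 64.5..74.5), moving along machine y in a guide block (x 6..38, y -149..-105, up to z 82). At wheel 0 the tip is at machine (22, -78, 74.5) and covers 20 of the shut bar's end; it moves to -y by 10 mm per rad of wheel and is clear of the bar from wheel 2.0 on.
- wheel_axis (a point): Centre of the star wheel at the machine's front right, machine (-82, -125, 54.5), fixed. The wheel stands upright, axle level along machine x. Hub radius 13, x -92..-68. Five equal steel spokes 8 thick, 72 degrees apart, each ending in a 12 mm ball centred 45 from the axle.
- wheel (a joint): Star wheel angle, rad, 0 to 2.6 (stop: bolt fully drawn back). Grows when the wheel's top is pushed to the machine's right (-y). At angle q the spokes point at 50 + 72 k degrees plus q, measured from machine +y towards +z. Rack and pinion: it draws the bolt. It stays where left and takes about 0.08 N m (2 to 4 N at a spoke).
- bar (a joint): Clamp bar angle, rad: 0 shut across the plate, 1.57 upright, 1.95 open at its stop. Falls shut if let go well below upright, falls open beyond about 1.6. Hinge axis along machine x at y 58, z 62. Bar 24 wide (machine x 10..34), 8 thick; shut it runs from y 50 to -98, z 55.5..63.5; two dowels under it sit in the plate's edge notches and stop the plate from sliding.
- bar_grip (a point): Grip point of the bar's lifting handle: a black level rod 12 mm thick along machine x, free from x 10 to its round end at x -40 (this point: x -13), joined to the bar by a post at x 22. Bar shut: machine (-13, -65, 85.5), i.e. 123 from the hinge axis towards -y and 23.5 above it. It swings with the bar, over the top towards +y, on an arc of radius 125 about the hinge axis.
- plate: The cap plate, aluminium, 130 (its x) by 60 (y) by 8, about 0.13 kg, rows of shallow dark holes, a notch in each long edge. Origin at its centre, mid-thickness; axes as the machine's. At the start centred near machine (0, 0, 50), front edge 4 to 7 behind the rail ends, flush, so not grippable: press lightly on top with shut fingertips and drag it forward. Tips off if over 60 overhangs.
- tray: Shallow steel tray, fixed, left or right of the machine's front; outer 200 (its x) by 150 (its y), rim 18 high, walls 4, floor at 4. Two ribs 6 wide run along its y at x = -25 and 25, tops at 12. Origin on the counter under its centre. A plate lying on the ribs has its centre 16 above the counter.
- table: The counter, top at height 0.
- jar_mid (a point): Bystander: white plastic jar, 60 diameter, 85 high; its middle.
- amber_mid (a point): Bystander: amber glass bottle, 52 diameter, 110 high; its middle.
- carton_mid (a point): Bystander: small paper carton 50 x 90 x 55 high behind the machine; its middle.
- mortar_mid (a point): Bystander: white ceramic mortar bowl, 96 diameter, 55 high; its middle.
- beaker_mid (a point): Bystander: steel cup, 64 diameter, 70 high; its middle.
- ointment_mid (a point): Bystander: small white ointment pot, 46 diameter, 36 high, near the front; its middle.
- spatula: Bystander: tablet spatula 170 long lying flat in front of the machine.
- stripbin: Fixed white bin of blister strips, 150 x 110, about 100 high, on the side opposite to the tray. Origin under its centre.
Not all that is in view belongs to the job. Of the things like the plate, leave any that is green or red; of the rest the larger one is meant.

How it is judged (in metres and radians):
On the way, in this order (a step that is already met when the one before it is completed fails the run):
1. the star wheel has been turned until the bolt is drawn back (wheel beyond 2.1) (value of joint wheel above 2.1 rad and value of joint bar below 0.3 rad), for 0.1 s.
2. the clamp bar has been swung up past upright (beyond 1.6) with the plate still in its place (value of joint bar above 1.6 rad and x of plate in the frame of machine above -0.012 m), for 0.2 s.
3. the plate has been slid forward along its guides, flat on the bed, so that its front end sticks out by more than about 12 mm (x of plate in the frame of machine below -0.018 m and z of plate in the frame of machine between 0.045 and 0.056 m and y of plate in the frame of machine between -0.012 and 0.012 m and value of joint bar above 1.5 rad), for 0.1 s.
At the end, for the whole second after the job is handed in: The plate lies flat (tilt under 0.07 rad), right way up, on the ribs inside the tray (centre within 34 mm along and 44 mm across of the tray's centre, 12 to 19.5 mm up), released and at rest; the clamp bar stands open (beyond 1.6 rad) and the bolt is still drawn back (wheel beyond 2.0 rad) (x of plate in the frame of tray between -0.034 and 0.034 m and y of plate in the frame of tray between -0.044 and 0.044 m and z of plate in the frame of tray between 0.012 and 0.0195 m and angle between plate's own z axis and vertical below 0.07 rad and linear speed of plate below 0.02 m/s and value of joint bar above 1.6 rad and value of joint wheel above 2 rad); the robot touches nothing.
It fails at once if the plate touches the counter (contact force between plate and table above 0.3 N).
It fails at once if the plate is dropped (more than about 20 mm free fall) (linear speed of plate above 0.65 m/s and contact force between the fingers and plate below 0.05 N).
It fails at once if a bystander is pushed more than 30 mm (distance of any of jar_mid, amber_mid, carton_mid, mortar_mid, beaker_mid, ointment_mid, spatula from where it was at the start of the episode above 0.03 m).
It also fails if it takes over 67 s, if anything falls off the work surface, if the arm or the gripper's body presses on something with over 40 N, if the wrist force passes 120 N, or if a joint passes its speed limit or range.

## Working session

There is one attempt and no reset: what is moved stays moved. The work goes in short steps, Python scripts to look and compute and a tool call to move; the robot and the scene stay as the last step left them, time stands still between calls to the robot, and variables do not carry over. Pictures are saved under pics/ and viewed, at most 10 in all, crops included, and the job is handed in when it is done.

Besides the shell and the picture viewer there is one more tool, called after "Call:" as name([rows], argument=value, ...), one row to a line, values as JSON. jog_arm: Moves the arm, as the interface text tells. Its arguments: {"type":"object","properties":{"rows":{"type":"array"},"grip":{"type":"number"},"force":{"type":"number"}},"required":["rows"]}

```bash
mkdir -p pics; cat > h.py <<'E'
import numpy as np, cv2
from bench import r
from scipy.spatial.transform import Rotation as R
def snap(n,save=None):
    s=r.sense(); im,d=r.snapshot(n)
    if save: cv2.imwrite('pics/'+save+'.png',im); np.save('pics/'+save+'.npy',d)
    return im,d,s
def cam(n,s=None):
    c=r.camera_params(n); K=np.array([[c['fx'],0,c['cx']],[0,c['fy'],c['cy']],[0,0,1.]])
    if 'pose' in c: P=np.array(c['pose'])
    else:
        T=np.eye(4); T[:3,:3]=R.from_euler('xyz',s['tcp_rot'],degrees=True).as_matrix(); T[:3,3]=s['tool_pos']
        P=T@np.array(c['tool_from_camera'])
    return K,np.array(c['dist_coeffs'],float),P
def ray(px,K,D,P):
    u=cv2.undistortPoints(np.array(px,float).reshape(-1,1,2),K,D)[:,0]
    return np.c_[u,np.ones(len(u))]@P[:3,:3].T
def onz(px,z,C):
    d=ray(px,*C); o=C[2][:3,3]; return o+d*((z-o[2])/d[:,2])[:,None]
def proj(pts,C):
    K,D,P=C; Pi=np.linalg.inv(P)
    return cv2.projectPoints(np.array(pts,float).reshape(-1,3),cv2.Rodrigues(Pi[:3,:3])[0],Pi[:3,3],K,D)[0][:,0]
def dpts(px,d,C):
    px=np.array(px,int); z=d[px[:,1],px[:,0]]; return C[2][:3,3]+ray(px,*C)*z[:,None]
E
python3 - <<'E'
from h import *
for n in('side','top'):
    snap(n,n+'0'); c=cam(n); print(n,c[0].round(1).tolist(),c[1],c[2].round(3).tolist())
s=r.sense(); print(s)
print(r.camera_params('wrist'))
E
```

```text
side [[564.6, 0.0, 313.3], [0.0, 564.6, 246.9], [0.0, 0.0, 1.0]] [-0.1234556  0.         0.         0.         0.       ] [[-0.721, -0.528, 0.448, -183.366], [-0.692, 0.532, -0.488, 695.853], [0.019, -0.662, -0.749, 1201.329], [0.0, 0.0, 0.0, 1.0]]
top [[443.9, 0.0, 318.5], [0.0, 443.9, 239.9], [0.0, 0.0, 1.0]] [-0.05727936  0.          0.          0.          0.        ] [[0.058, -0.978, 0.2, 316.783], [-0.998, -0.055, 0.017, -42.475], [-0.005, -0.2, -0.98, 994.407], [0.0, 0.0, 0.0, 1.0]]
{'time': 0.1, 'joint_pos': array([-7.68554202e+01,  7.50854022e+00,  8.53250128e+01, -2.11473584e-03,
        8.72614710e+01, -4.89347646e+00]), 'qd': array([-0.05498681, -0.0594632 , -0.08912929,  0.04826298, -0.02283446,
        0.05169547]), 'joint_efforts': array([ 4.87137768e-04, -5.70953178e+01, -5.01943767e+01, -2.12007963e-04,
        8.10065889e-03, -2.31743593e-05]), 'tool_pos': array([ 185.66860966, -569.97841302,  207.65381312]), 'tcp_rot': array([-1.79905142e+02, -6.00142294e-03,  1.80381541e+01]), 'ft_force': array([ 1.56678713, -0.44423891, -0.59744417]), 'wrist_torque': array([0.00852206, 0.00758668, 0.02940479]), 'grip_force': 0.0, 'finger_gap': 85.48089254982368}
{'fx': 344.21509360742664, 'fy': 344.21509360742664, 'cx': 324.2537351141118, 'cy': 238.446458363538, 'dist_coeffs': array([-0.03483745,  0.        ,  0.        ,  0.        ,  0.        ]), 'tool_from_camera': array([[-9.10523738e-05, -9.47354559e-01, -3.20186402e-01,
         8.20743745e+01],
       [ 9.99999381e-01,  2.68859357e-04, -1.07986302e-03,
        -4.87655516e-02],
       [ 1.10909826e-03, -3.20186302e-01,  9.47353947e-01,
        -1.66239682e+02],
       [ 0.00000000e+00,  0.00000000e+00,  0.00000000e+00,
         1.00000000e+00]])}
```

View pics/top0.png

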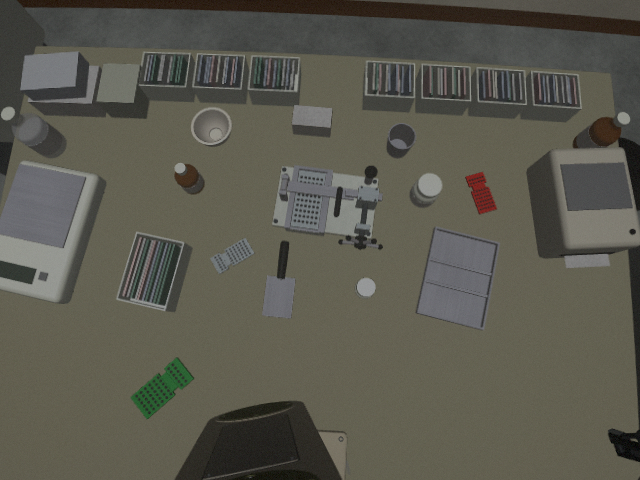

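View pics/side0.png

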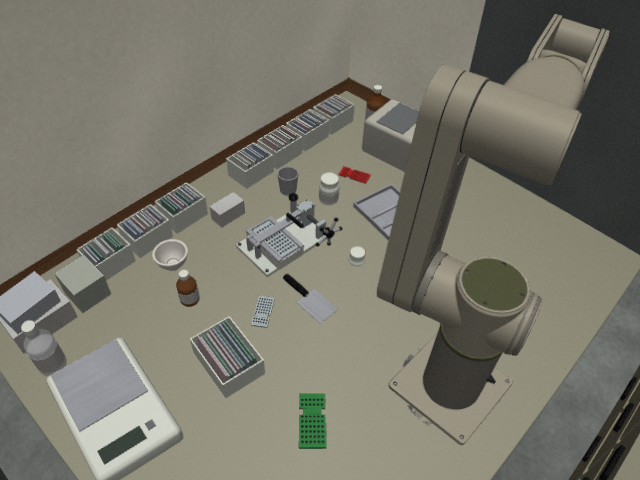

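The top view shows the machine at about (325,205), with the plate in its bed at (308,200). The tray is to the right at (457,278). Plate candidates are the machine plate (308,200), the small grey plate (232,255), the green one (163,387) and the red one (481,193). I choose the machine plate, since it is the larger of the two that are neither green nor red. Next is a close crop and a rough frame.

```bash
python3 - <<'E'
from h import *
im=cv2.imread('pics/top0.png'); cv2.imwrite('pics/crop1.png',cv2.resize(im[155:260,265:395],None,fx=6,fy=5.7,interpolation=cv2.INTER_CUBIC)[:600,:800])
C=cam('top')
for n,px,z in [('base FR',(377,242),14),('base BL',(281,165),14),('base FL',(274,229),14),('plate',(308,200),54),('tray',(457,278),10),('TL',(436,228),18),('TR',(497,241),18),('BL',(417,315),18),('BR',(486,329),18),('oint',(366,287),36),('spat',(281,275),5),('jar',(430,183),85),('beak',(402,135),70),('stub',(371,172),86)]:
    print(n,onz([px],z,C).round(0)[0])
E
```

```text
base FR [ 519. -157.   14.]
base BL [690.  72.  14.]
base FL [536.  77.  14.]
plate [597.   2.  54.]
tray [ 448. -339.   10.]
TL [ 558. -290.   18.]
TR [ 536. -429.   18.]
BL [ 361. -249.   18.]
BR [ 339. -401.   18.]
oint [ 414. -134.   36.]
spat [434.  54.   5.]
jar [ 641. -259.   85.]
beak [ 756. -200.   70.]
stub [ 658. -131.   86.]
```

View pics/crop1.png

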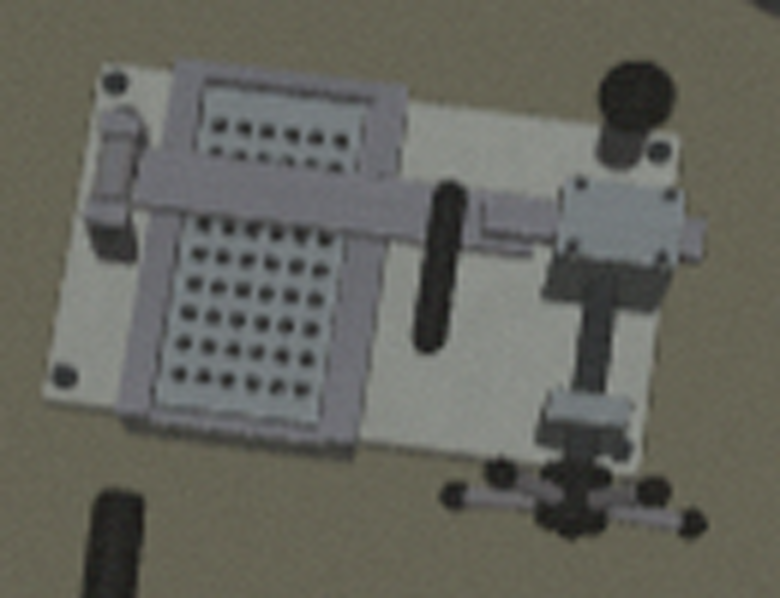

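The crop confirms the choice: the plate with rows of holes sits between the rails under the clamp bar. The handle is at crop (440,270), the bolt guide at (620,225) and the star wheel at (575,495). Next I move to a wrist viewpoint for better accuracy.

Call:
jog_arm([
  [[543,-265,-92],[0,0,0.385]],
  [[543,-265,-92],[0,0,0.385]],
  [[543,-265,-92],[0,0,0.385]],
  [[543,-265,-92],[0,0,0.385]],
  [[543,-265,-92],[0,0,0.385]],
  [[543,-265,-92],[0,0,0.385]],
  [[543,-265,-92],[0,0,0.385]],
  [[543,-265,-92],[0,0,0.385]],
  [[543,-265,-92],[0,0,0.385]],
  [[543,-265,-92],[0,0,0.385]],
], grip=0)

```text
time: 1.1
tool_pos: [540.1, -227.0, 283.4]
tcp_rot: [-180.0, 0.0, -4.0]
ft_force: [1.0, -0.6, 1.4]
finger_gap: 0.1
grip_force: 0.0
```

Call:
jog_arm([
  [[74,-82,-17],[0,0,0]],
  [[74,-82,-17],[0,0,0]],
  [[74,-82,-17],[0,0,0]],
  [[74,-82,-17],[0,0,0]],
])

```text
time: 1.5
tool_pos: [619.6, -150.3, 299.7]
tcp_rot: [-180.0, 0.1, -3.8]
ft_force: [-0.9, -1.2, -0.1]
finger_gap: 0.1
grip_force: 0.0
```

```bash
python3 - <<'E'
from h import *
im,d,s=snap('wrist','w1'); import json
json.dump({k:np.array(s[k]).tolist() for k in('tool_pos','tcp_rot')},open('pics/w1.json','w')); print(s['tool_pos'],s['tcp_rot'],s['time'])
E
```

```text
[ 619.58323584 -150.32498719  299.73976856] [-1.79981174e+02  5.25921605e-02 -3.83627461e+00] 1.5
```

View pics/w1.png

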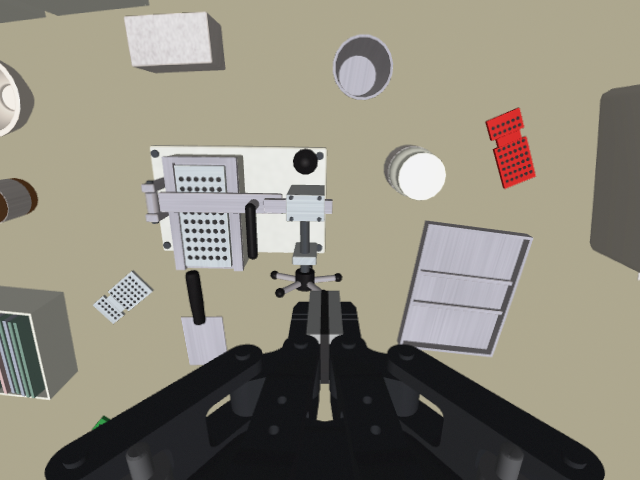

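The wrist view shows the machine with base corners near (150,147), (326,147) and (326,253), and rail corners near (174,270) and (245,270). The wheel is at (305,280) and the tray corners are near (427,222), (531,237), (491,354) and (400,347). I will fit both frames from these corners, cast onto known heights.

```bash
python3 - <<'E'
from h import *
import json
im=cv2.imread('pics/w1.png'); s=json.load(open('pics/w1.json')); C=cam('wrist',s)
g=cv2.cvtColor(im,cv2.COLOR_BGR2GRAY)
def sub(p,w=4): return cv2.cornerSubPix(g,np.array(p,np.float32).reshape(-1,1,2),(w,w),(-1,-1),(3,40,.01))[:,0]
def proc(A,B): # B=R A+t, 2D
    a,b=A.mean(0),B.mean(0); X,Y=A-a,B-b
    th=np.arctan2((X[:,0]*Y[:,1]-X[:,1]*Y[:,0]).sum(),(X*Y).sum()); M=np.array([[np.cos(th),-np.sin(th)],[np.sin(th),np.cos(th)]])
    t=b-M@a; return t,np.degrees(th),(B-(A@M.T+t))
def fit(name,items):
    px=sub([i[0] for i in items]); W=np.array([onz([p],i[1][2],C)[0,:2] for p,i in zip(px,items)])
    A=np.array([i[1][:2] for i in items],float); t,th,res=proc(A,W)
    print(name,t.round(1),round(th,2)); print(np.c_[px,W,res].round(1))
fit('machine',[((150,147),(85,78,14)),((326,147),(85,-151,14)),((326,253),(-60,-151,14)),((174,270),(-70,44,54)),((245,270),(-70,-44,54))])
fit('tray',[((427,222),(100,75,18)),((531,237),(100,-75,18)),((491,354),(-100,-75,18)),((400,347),(-100,75,18))])
d=np.load('pics/w1.npy')
for n,p in [('bedrail',(238,240)),('handle',(252,230)),('stub',(305,161)),('wheelball',(275,275)),('ball2',(338,277)),('ball3',(280,293)),('plate',(205,262)),('barTop',(215,203)),('counter',(360,150))]:
    print(n,p,dpts([p],d,C).round(1))
E
```

```text
machine [597.4   2. ] -4.53
[[ 1.500e+02  1.470e+02  6.875e+02  7.030e+01 -8.000e-01 -2.800e+00]
 [ 3.221e+02  1.508e+02  6.669e+02 -1.502e+02 -3.200e+00  5.000e+00]
 [ 3.260e+02  2.530e+02  5.269e+02 -1.461e+02  1.200e+00 -2.300e+00]
 [ 1.756e+02  2.694e+02  5.323e+02  5.170e+01  1.300e+00  2.000e-01]
 [ 2.426e+02  2.701e+02  5.257e+02 -3.650e+01  1.500e+00 -2.000e-01]]
tray [ 452.5 -339. ] -11.34
[[ 4.256e+02  2.207e+02  5.662e+02 -2.837e+02  9.000e-01  1.400e+00]
 [ 5.302e+02  2.377e+02  5.320e+02 -4.308e+02 -3.800e+00  1.400e+00]
 [ 4.901e+02  3.542e+02  3.409e+02 -3.923e+02  1.200e+00  5.000e-01]
 [ 3.993e+02  3.440e+02  3.708e+02 -2.491e+02  1.600e+00 -3.300e+00]]
bedrail (238, 240) [[567.9 -37.2  55.7]]
handle (252, 230) [[590.9 -65.7  93.1]]
stub (305, 161) [[ 663.  -132.    87.4]]
wheelball (275, 275) [[511.7 -76.4  44.8]]
ball2 (338, 277) [[ 505.2 -160.5   48.9]]
ball3 (280, 293) [[510.5 -89.2  95.2]]
plate (205, 262) [[540.5  10.5  54.9]]
barTop (215, 203) [[619.  -19.1  64.7]]
counter (360, 150) [[ 6.636e+02 -2.000e+02  2.000e-01]]
```

```bash
cat >> h.py <<'E'
def cloud(d,C):
    v,u=np.mgrid[:480,:640]; return dpts(np.c_[u.ravel(),v.ravel()],d,C).reshape(480,640,3)
def rect(X,lo,hi,box,er=0):
    x0,x1,y0,y1=box; m=((X[...,2]>lo)&(X[...,2]<hi)&(X[...,0]>x0)&(X[...,0]<x1)&(X[...,1]>y0)&(X[...,1]<y1)).astype(np.uint8)
    n,l,st,_=cv2.connectedComponentsWithStats(m); k=1+st[1:,4].argmax(); P=X[l==k][:,:2].astype(np.float32)
    return cv2.minAreaRect(P),P
E
python3 - <<'E'
from h import *
import json
s=json.load(open('pics/w1.json')); C=cam('wrist',s); X=cloud(np.load('pics/w1.npy'),C)
def show(n,lo,hi,box):
    rc,P=rect(X,lo,hi,box); print(n,np.round(rc[0],1),np.round(rc[1],1),round(rc[2],2),len(P))
show('base',11,18,(480,720,-170,100))
show('bed',52,58,(500,700,-70,75))
show('tray',14,22,(320,590,-460,-230))
show('stub',84,90,(640,690,-150,-110))
show('handle',86,97,(540,640,-85,-45))
show('guide',79,86,(590,640,-160,-90))
show('barhinge',60,68,(580,640,-80,60))
E
```

```text
base [648.8 -39.8] [229.2  65.7] 84.6 4047
bed [568.8  11.2] [73.9 77.9] 85.31 3145
tray [ 449.1 -341.4] [153.1 201.7] 78.61 1705
stub [ 661.9 -131.4] [18.9 20.1] 40.34 255
handle [587.5 -63.2] [12.1 67.5] 85.41 575
guide [ 609.9 -127.1] [44.1 31.4] 85.44 1033
barhinge [620.8 -10.9] [138.1  36.2] 89.79 2114
```

```bash
cat >> h.py <<'E'
MO=np.array([598.3,1.2]); MY=-4.6; TO=np.array([449.1,-341.4]); TY=-11.4
def m2w(p): return np.r_[MO+R.from_euler('z',MY,degrees=True).as_matrix()[:2,:2]@np.array(p[:2],float),p[2]]
def w2m(p): return np.r_[R.from_euler('z',-MY,degrees=True).as_matrix()[:2,:2]@(np.array(p[:2],float)-MO),p[2]]
def go(world,yaw=MY):
    s=r.sense(); Rt=R.from_euler('xyz',s['tcp_rot'],degrees=True); Rg=R.from_euler('xyz',[180,0,yaw],degrees=True)
    print('now mach',w2m(s['tool_pos']).round(1),'shift',Rt.inv().apply(np.array(world)-s['tool_pos']).round(1),'turn',(Rt.inv()*Rg).as_rotvec().round(4),'t',s['time'])
def gom(p): go(m2w(p))
E
python3 -c "
from h import *
gom([-84,-66,130])"
```

```text
now mach [  32.5 -150.9  299.6] shift [-115.2  -86.3  169.8] turn [0.0001 0.0015 0.0116] t 1.55
```

Call:
jog_arm([
  [[-115,-86,170],[0,0,0.0116]],
  [[-115,-86,170],[0,0,0.0116]],
  [[-115,-86,170],[0,0,0.0116]],
  [[-115,-86,170],[0,0,0.0116]],
  [[-115,-86,170],[0,0,0.0116]],
  [[-115,-86,170],[0,0,0.0116]],
  [[-115,-86,170],[0,0,0.0116]],
  [[-115,-86,170],[0,0,0.0116]],
])

```text
time: 2.35
tool_pos: [511.6, -59.9, 132.6]
tcp_rot: [180.0, -0.2, -4.8]
ft_force: [-0.7, 0.4, 0.2]
finger_gap: -0.0
grip_force: 0.0
```

```bash
python3 -c "
from h import *
gom([-84,-66,75])"
```

```text
now mach [-81.5 -67.9 132.6] shift [-2.7 -1.9 57.6] turn [ 0.0009 -0.0036 -0.0029] t 2.35
```

Call:
jog_arm([
  [[-3,-2,30],[0,0,0]],
  [[-3,-2,57],[0,0,0]],
  [[-3,-2,57],[0,0,0]],
  [[-3,6,57],[0,0,0]],
  [[-3,12,57],[0,0,0]],
  [[-3,18,57],[0,0,0]],
  [[-3,24,57],[0,0,0]],
  [[-3,30,57],[0,0,0]],
  [[-3,35,57],[0,0,0]],
  [[-3,40,57],[0,0,0]],
])

```text
time: 3.35
tool_pos: [503.7, -98.4, 73.5]
tcp_rot: [-180.0, -0.0, -4.7]
ft_force: [0.3, 0.3, -0.0]
finger_gap: -0.1
grip_force: 0.0
```

Call:
jog_arm([
  [[0,5,0],[0,0,0]],
  [[0,10,0],[0,0,0]],
  [[0,15,0],[0,0,0]],
  [[0,20,0],[0,0,0]],
  [[0,25,0],[0,0,0]],
  [[0,30,0],[0,0,0]],
  [[0,30,0],[0,0,0]],
])

```text
time: 4.05
tool_pos: [501.3, -128.5, 73.5]
tcp_rot: [180.0, -0.0, -4.7]
ft_force: [-0.1, -0.2, 0.1]
finger_gap: 0.3
grip_force: 0.0
```

```bash
python3 - <<'E'
from h import *
gom([-84,-138,75]); print(r.sense()['ft_force'])
im,d,s=snap('side'); C=cam('side'); p=proj([m2w((-82,-125,54.5))],C)[0]; print(p)
x,y=map(int,p); cv2.imwrite('pics/a.png',cv2.resize(im[y-70:y+40,x-70:x+70],None,fx=5,fy=5,interpolation=2))
E
```

```text
now mach [ -86.3 -137.    73.5] shift [ 2.3  0.9 -1.5] turn [ 0.0002 -0.0001 -0.0021] t 4.05
[-0.09607    -0.17239457  0.12605837]
[328.86578063 233.66542281]
```

View pics/a.png

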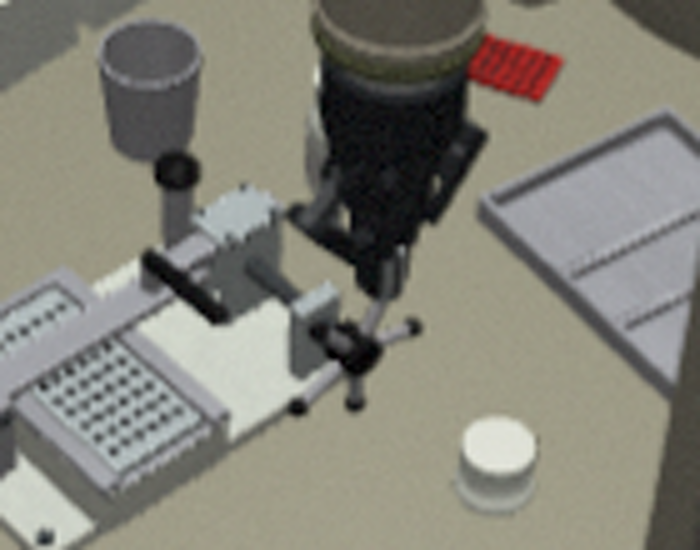

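The side crop shows the wheel turned, with spoke balls at (300,407), (355,404), (415,325) and (320,330), and the fingertip behind the top spoke. I lift out, go back to the left and measure the ball angles from the wrist view.

Call:
jog_arm([
  [[0,-1,-35],[0,0,0]],
  [[0,-1,-70],[0,0,0]],
  [[0,-20,-80],[0,0,0]],
  [[0,-60,-80],[0,0,0]],
  [[2,-73,-80],[0,0,0]],
  [[2,-73,-80],[0,0,0]],
  [[2,-73,-80],[0,0,0]],
])

```text
time: 4.8
tool_pos: [509.1, -55.3, 153.1]
tcp_rot: [180.0, 0.0, -4.6]
ft_force: [0.3, 0.0, -0.6]
finger_gap: -0.2
grip_force: 0.0
```

```bash
cat >> h.py <<'E'
def wheel(s,d,C):
    X=cloud(d,C); M=np.apply_along_axis(w2m,1,X.reshape(-1,3)); dm=M-np.array([-82,-125,54.5])
    rr=np.hypot(dm[:,1],dm[:,2]); k=(np.abs(dm[:,0])<9)&(rr>36)&(rr<54); a=np.degrees(np.arctan2(dm[k,2],dm[k,1]))%360
    h,_=np.histogram(a,72,(0,360)); print('wheel angles',[(i*5,int(n)) for i,n in enumerate(h) if n>1])
E
python3 - <<'E'
from h import *
gom([-84,-64,75])
im,d,s=snap('wrist','w2'); C=cam('wrist',s); wheel(s,d,C)
im,d,s=snap('top','t2'); C=cam('top'); wheel(s,d,C)
im,d,s=snap('side','s2'); C=cam('side'); wheel(s,d,C)
E
```

```text
now mach [-84.4 -63.5 153.1] shift [ 0.5  0.5 78.1] turn [ 0.0004  0.0006 -0.0003] t 4.8
wheel angles [(45, 37), (50, 117), (55, 120), (110, 48), (115, 197), (120, 65), (185, 127), (190, 39), (195, 4), (265, 18), (270, 37), (275, 47), (280, 11), (335, 5), (340, 71), (345, 106)]
wheel angles [(45, 4), (50, 14), (55, 12), (265, 3), (270, 3), (275, 2), (280, 2), (335, 5), (340, 17), (345, 8)]
wheel angles [(45, 2), (50, 6), (55, 8), (110, 2), (115, 13), (120, 3), (125, 2), (180, 2), (185, 8), (190, 6), (240, 4), (245, 2), (250, 3), (255, 5), (260, 7), (265, 6), (270, 10), (275, 9), (280, 2), (285, 6), (290, 4), (340, 6), (345, 5), (350, 4)]
```

```bash
cat >> h.py <<'E'
def bolt(d,C):
    M=np.apply_along_axis(w2m,1,cloud(d,C).reshape(-1,3)); k=(np.abs(M[:,0]-22)<5)&(M[:,2]>71)&(M[:,2]<79)&(M[:,1]>-200)&(M[:,1]<-40)
    y=np.sort(M[k,1]); h,_=np.histogram(y,32,(-200,-40)); print('bolt y',[(i*5-200,int(n)) for i,n in enumerate(h) if n])
E
python3 - <<'E'
from h import *
import json
s=json.load(open('pics/w1.json')); bolt(np.load('pics/w1.npy'),cam('wrist',s))
s=r.sense(); bolt(np.load('pics/w2.npy'),cam('wrist',s))
E
```

```text
bolt y [(-160, 26), (-155, 36), (-150, 7), (-105, 31), (-100, 38), (-95, 35), (-90, 36), (-85, 43), (-80, 8), (-75, 7), (-70, 5)]
bolt y [(-160, 99), (-155, 63), (-110, 38), (-105, 126), (-100, 122), (-95, 123), (-90, 129), (-85, 120), (-80, 28)]
```

```bash
python3 - <<'E'
from h import *
C=cam('side'); o=np.array([328-70,233-70])
for q in(0,20,30,40,50,60,72):
    b=[m2w((-82,-125+45*np.cos(np.radians(a)),54.5+45*np.sin(np.radians(a)))) for a in 50+q+72*np.arange(5)]
    print(q,((proj(b,C)-o)*5).round(0).tolist())
print(((proj([m2w((-86.3,-137,73.5))],C)-o)*5).round())
s=r.sense()
im=cv2.imread('pics/s2.png'); print(s['finger_gap'])
w=cv2.imread('pics/w2.png'); Cw=cam('wrist',s); p=proj([m2w((-82,-125,54.5)),m2w((22,-78,74.5))],Cw); print(p)
a=cv2.resize(im[163:273,258:398],(420,330)); x,y=map(int,p[0]); b=w[100:430,max(0,x-190):max(0,x-190)+380]; cv2.imwrite('pics/b.png',np.hstack([a,b]))
E
```

```text
0 [[318.0, 335.0], [389.0, 285.0], [410.0, 330.0], [355.0, 405.0], [298.0, 410.0]]
20 [[336.0, 314.0], [403.0, 289.0], [401.0, 352.0], [335.0, 416.0], [294.0, 394.0]]
30 [[347.0, 305.0], [408.0, 293.0], [394.0, 364.0], [326.0, 419.0], [295.0, 384.0]]
40 [[358.0, 297.0], [412.0, 300.0], [386.0, 375.0], [317.0, 420.0], [297.0, 373.0]]
50 [[368.0, 291.0], [413.0, 308.0], [377.0, 385.0], [309.0, 419.0], [302.0, 362.0]]
60 [[378.0, 287.0], [413.0, 317.0], [367.0, 395.0], [303.0, 416.0], [308.0, 350.0]]
72 [[389.0, 285.0], [410.0, 330.0], [355.0, 405.0], [298.0, 410.0], [318.0, 335.0]]
[[377. 324.]]
-0.002403543878457121
[[400.01304451 226.45557744]
 [345.05970948  83.46672841]]
```

View pics/b.png

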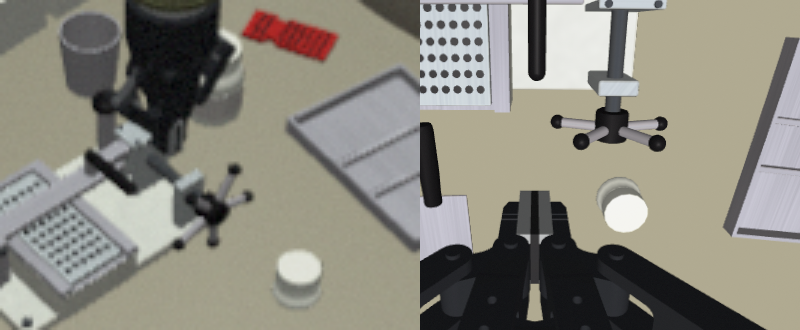

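```bash
python3 - <<'E'
from h import *
s=r.sense(); C=cam('wrist',s); d=np.load('pics/w2.npy'); X=cloud(d,C); Rt=R.from_euler('xyz',s['tcp_rot'],degrees=True)
for v in (284,288,292,296,300,310,320,340,360):
    print(v,[Rt.inv().apply(X[v,u]-s['tool_pos']).round(0).tolist() for u in (300,314,324,336)])
print(w2m(s['tool_pos']), proj([s['tool_pos']],C))
# forces + gap where ball heights: 
M=np.apply_along_axis(w2m,1,X.reshape(-1,3)); k=(M[:,0]<-60)&(M[:,0]>-100)&(M[:,1]<-70)&(M[:,1]>-180)&(M[:,2]>75); print(k.sum(),M[k].min(0),M[k].max(0)); 
K=M[k]; 
for lo,hi in((-110,-70),(-180,-125)):
    q=K[(K[:,1]>lo)&(K[:,1]<hi)]; i=q[:,2].argmax(); print(q[i],q.mean(0))
E
```

```text
284 [[-75.0, -25.0, 152.0], [-75.0, -11.0, 152.0], [-75.0, -1.0, 151.0], [-75.0, 12.0, 151.0]]
288 [[-79.0, -25.0, 151.0], [-80.0, -11.0, 153.0], [-80.0, -1.0, 153.0], [-80.0, 12.0, 153.0]]
292 [[-84.0, -25.0, 153.0], [10.0, -5.0, -29.0], [10.0, -0.0, -28.0], [11.0, 5.0, -31.0]]
296 [[-88.0, -25.0, 152.0], [11.0, -4.0, -33.0], [11.0, -0.0, -33.0], [11.0, 5.0, -34.0]]
300 [[-93.0, -25.0, 151.0], [11.0, -4.0, -37.0], [11.0, -0.0, -36.0], [11.0, 5.0, -37.0]]
310 [[6.0, -10.0, -37.0], [10.0, -4.0, -44.0], [82.0, 0.0, -166.0], [10.0, 5.0, -44.0]]
320 [[6.0, -10.0, -45.0], [11.0, -4.0, -52.0], [10.0, -0.0, -52.0], [11.0, 4.0, -52.0]]
340 [[13.0, -8.0, -68.0], [11.0, -4.0, -66.0], [8.0, -0.0, -61.0], [11.0, 4.0, -65.0]]
360 [[12.0, -8.0, -77.0], [12.0, -3.0, -77.0], [-1.0, -0.0, -60.0], [12.0, 4.0, -77.0]]
[-84.4253751  -64.23692297 153.12260533] [[324.38573378 284.2250542 ]]
25081 [ -96.31065162 -154.58141361   75.00438062] [-63.64247248 -70.00037285 274.74557951]
[-64.0164176  -74.56472452 274.74557951] [-75.31574249 -89.64123308 245.14632455]
[ -73.64285774 -125.03108426  267.58871493] [ -80.12563569 -141.87138509  111.88023694]
```

```bash
python3 - <<'E'
from h import *
s=r.sense(); C=cam('side'); 
for dz in(0,10,20,28,40): print(dz,proj([s['tool_pos']+[0,0,dz]],C))
d=np.load('pics/s2.npy'); X=cloud(d,C); D=X-s['tool_pos']; k=(abs(D[...,0])<25)&(abs(D[...,1])<14)&(D[...,2]>-25)&(D[...,2]<70)
z=np.sort(D[k][:,2]); print(z[:5],len(z)); P=D[k]; P=P[P[:,2].argsort()]; print(P[:12].round(0))
C=cam('top'); X=cloud(np.load('pics/t2.npy'),C)
E
```

```text
0 [[313.75907345 219.49825997]]
10 [[313.83537044 216.78953839]]
20 [[313.91244429 214.05330655]]
28 [[313.97466979 211.84426356]]
40 [[314.06896494 208.49681647]]
[27.6876499  28.49429623 28.55460849 29.10016172 29.33627189] 95
[[ -7.  -7.  28.]
 [ -6.   6.  28.]
 [ -4.   8.  29.]
 [ -9.  -2.  29.]
 [ -6.  -8.  29.]
 [ -8.   5.  30.]
 [ -8.   1.  31.]
 [ -8.  -3.  31.]
 [ -4. -14.  32.]
 [ -3.   3.  32.]
 [  8.  10.  33.]
 [ -3.  11.  34.]]
```

Both the wrist and side cameras show the shut fingertips ending about 27 mm behind the stated TCP, so the first sweep passed over the wheel. I allow for that offset and push again.

Call:
jog_arm([
  [[0,0,40],[0,0,0]],
  [[0,0,80],[0,0,0]],
  [[0,0,105],[0,0,0]],
  [[0,0,105],[0,0,0]],
  [[0,10,105],[0,0,0]],
  [[0,18,105],[0,0,0]],
  [[0,24,105],[0,0,0]],
  [[0,30,105],[0,0,0]],
  [[0,36,105],[0,0,0]],
  [[0,42,105],[0,0,0]],
])

```text
time: 5.95
tool_pos: [507.1, -98.2, 50.1]
tcp_rot: [180.0, -0.2, -4.7]
ft_force: [1.2, 3.4, 2.3]
finger_gap: 0.1
grip_force: 1.3
```

Call:
jog_arm([
  [[0,5,0],[0,0,0]],
  [[0,10,0],[0,0,0]],
  [[0,15,0],[0,0,0]],
  [[0,20,0],[0,0,0]],
  [[0,25,0],[0,0,0]],
  [[0,30,0],[0,0,0]],
  [[0,35,0],[0,0,0]],
  [[0,37,0],[0,0,0]],
  [[0,37,0],[0,0,0]],
])

```text
time: 6.85
tool_pos: [502.4, -134.4, 48.2]
tcp_rot: [180.0, 0.0, -4.7]
ft_force: [0.4, 0.8, -0.2]
finger_gap: 0.0
grip_force: 0.8
```

Call:
jog_arm([
  [[0,-1,-30],[0,0,0]],
  [[0,-1,-60],[0,0,0]],
  [[0,-1,-75],[0,0,0]],
  [[0,-40,-75],[0,0,0]],
  [[0,-77,-75],[0,0,0]],
  [[0,-77,-75],[0,0,0]],
])

```text
time: 7.45
tool_pos: [509.0, -54.0, 123.1]
tcp_rot: [-179.9, 0.0, -4.5]
ft_force: [-1.0, -0.6, -0.2]
finger_gap: -0.4
grip_force: 0.0
```

```bash
python3 - <<'E'
from h import *
gom([-84,-64,48])
im,d,s=snap('wrist','w3'); C=cam('wrist',s); wheel(s,d,C); bolt(d,C)
E
```

```text
now mach [-84.6 -62.2 123.1] shift [ 0.6  1.8 75.1] turn [-0.001   0.0003  0.0014] t 7.45
wheel angles [(5, 13), (10, 125), (15, 168), (70, 15), (75, 148), (80, 139), (85, 30), (140, 60), (145, 249), (150, 34), (215, 66), (220, 43), (225, 13), (260, 13), (265, 31), (270, 49), (275, 32), (280, 6), (290, 6), (295, 21), (300, 88), (305, 18)]
bolt y [(-180, 20), (-175, 152), (-170, 164), (-165, 157), (-160, 162), (-155, 112), (-110, 26), (-105, 167), (-100, 156)]
```

Call:
jog_arm([
  [[0,0,40],[0,0,0]],
  [[0,0,75],[0,0,0]],
  [[0,0,75],[0,0,0]],
  [[0,20,75],[0,0,0]],
  [[0,34,75],[0,0,0]],
  [[0,42,75],[0,0,0]],
  [[0,48,75],[0,0,0]],
  [[0,54,75],[0,0,0]],
  [[0,60,75],[0,0,0]],
  [[0,63,75],[0,0,0]],
])

```text
time: 8.5
tool_pos: [503.9, -118.9, 48.3]
tcp_rot: [-179.8, 0.0, -4.7]
ft_force: [1.9, 16.8, -0.5]
finger_gap: 0.2
grip_force: 7.5
```

Call:
jog_arm([
  [[0,2,0],[0,0,0]],
  [[0,3,0],[0,0,0]],
  [[0,3,0],[0,0,0]],
])

```text
time: 8.8
tool_pos: [503.9, -119.0, 48.3]
tcp_rot: [-179.6, 0.0, -4.6]
ft_force: [2.7, 20.8, 3.1]
finger_gap: -0.1
grip_force: 9.3
```

Call:
jog_arm([
  [[0,-4,0],[0,0,0]],
  [[0,-4,-30],[0,0,0]],
  [[0,-4,-60],[0,0,0]],
  [[0,-4,-75],[0,0,0]],
  [[25,-30,-75],[0,0,0]],
  [[51,-61,-75],[0,0,0]],
  [[51,-61,-75],[0,0,0]],
  [[51,-61,-75],[0,0,0]],
], grip=40, force=20)

```text
time: 9.6
tool_pos: [559.4, -66.0, 122.7]
tcp_rot: [180.0, 0.1, -4.6]
ft_force: [-0.5, 0.2, -0.2]
finger_gap: 40.1
grip_force: 0.0
```

```bash
python3 - <<'E'
from h import *
gom([-32,-65,49])
im,d,s=snap('wrist','w4'); C=cam('wrist',s); wheel(s,d,C); bolt(d,C)
print(rect(cloud(d,C),86,97,(540,640,-85,-45))[0])
E
```

```text
now mach [-33.4 -70.1 122.7] shift [ 1.5 -5.1 73.7] turn [0.0005 0.0012 0.0002] t 9.6
wheel angles [(45, 3), (50, 70), (55, 52), (115, 94), (120, 192), (125, 66), (130, 4), (185, 3), (190, 136), (195, 36), (200, 3), (265, 2), (270, 7), (275, 73), (280, 11), (340, 20), (345, 117), (350, 78)]
bolt y [(-185, 96), (-180, 128), (-175, 125), (-170, 129), (-165, 132), (-160, 124), (-155, 87), (-110, 24), (-105, 38), (-75, 4), (-70, 2), (-65, 2)]
((587.8273315429688, -63.277957916259766), (11.976729393005371, 66.74324035644531), 85.29985046386719)
```

Call:
jog_arm([
  [[1.5,-5,40],[0,0,0]],
  [[1.5,-5,74],[0,0,0]],
  [[1.5,-5,74],[0,0,0]],
  [[1.5,-5,74],[0,0,0]],
])

```text
time: 10.05
tool_pos: [560.2, -62.2, 49.3]
tcp_rot: [180.0, 0.1, -4.7]
ft_force: [0.1, -0.4, -0.4]
finger_gap: 39.6
grip_force: 0.0
```

Call:
jog_arm([
  [[0,0,0],[0,0,0]],
  [[0,0,0],[0,0,0]],
  [[0,0,0],[0,0,0]],
  [[0,0,0],[0,0,0]],
], grip=0, force=25)

```text
time: 10.45
tool_pos: [563.2, -61.3, 52.0]
tcp_rot: [-180.0, -0.2, -4.7]
ft_force: [-1.6, 3.3, 6.8]
finger_gap: 10.7
grip_force: 24.8
```

```bash
python3 - <<'E'
from h import *
gom([-32,-65,49]); print(r.sense()['ft_force'],r.sense()['finger_gap'],r.sense()['grip_force'])
# arc table relative shift (tool y, z) per bar angle
for b in range(0,105,8):
    a=np.radians(180-b); y=58+123*np.cos(a)+23.5*np.sin(np.radians(b)); z=62+123*np.sin(a)+23.5*np.cos(np.radians(b)); print(b,round(-(y+65),1),round(-(z-85.5),1))
E
```

```text
now mach [-30.  -65.1  52. ] shift [-2.  -0.1  3. ] turn [-0.0004 -0.0039 -0.0013] t 10.45
[-1.60513018  3.34630379  6.79760944] 10.675809074135064 24.796396493911743
0 -0.0 -0.0
8 -4.5 -16.9
16 -11.2 -33.0
24 -20.2 -48.0
32 -31.1 -61.6
40 -43.9 -73.6
48 -58.2 -83.6
56 -73.7 -91.6
64 -90.2 -97.4
72 -107.3 -100.7
80 -124.8 -101.7
88 -142.2 -100.2
96 -159.2 -96.4
104 -175.6 -90.2
```

```bash
python3 - <<'E'
from h import *
im,d,s=snap('side'); C=cam('side'); p=proj([m2w((-32,-65,85.5)),s['tool_pos']],C); print(p)
x,y=map(int,p[0]); a=cv2.resize(im[y-35:y+25,x-35:x+35],None,fx=5,fy=5,interpolation=2)
im,d,s=snap('wrist','w5'); print(proj([m2w((-32,-65,85.5))],cam('wrist',s))); b=im[180:480,175:475]
cv2.imwrite('pics/c.png',np.hstack([a,cv2.resize(b,(300,300))]))
E
```

```text
[[300.71444688 226.21260383]
 [300.22852385 234.1290934 ]]
[[324.14583738 321.73558928]]
```

View pics/c.png

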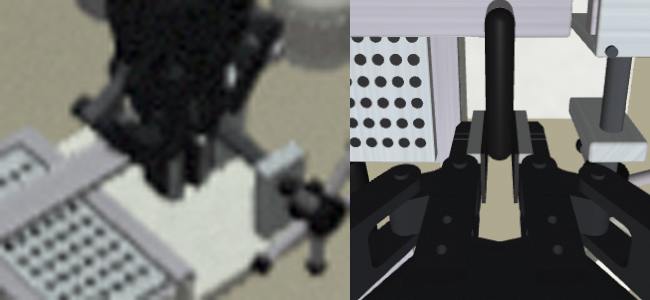

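Call:
jog_arm([
  [[0,-2,-8.5],[0,0,0]],
  [[0,-4.5,-17],[0,0,0]],
  [[0,-7.6,-25],[0,0,0]],
  [[0,-11.2,-33],[0,0,0]],
  [[0,-15.5,-40.7],[0,0,0]],
  [[0,-20.2,-48],[0,0,0]],
  [[0,-25.5,-55],[0,0,0]],
  [[0,-31,-61.6],[0,0,0]],
], force=30)

```text
time: 11.35
tool_pos: [565.5, -32.9, 113.5]
tcp_rot: [179.8, -0.2, -4.7]
ft_force: [2.4, -6.8, 1.6]
finger_gap: 10.1
grip_force: 29.2
```

Call:
jog_arm([
  [[0,-6.3,-6.2],[0,0,0]],
  [[0,-12.8,-12],[0,0,0]],
  [[0,-19.8,-17.2],[0,0,0]],
  [[0,-27.1,-22],[0,0,0]],
  [[0,-34.7,-26.2],[0,0,0]],
  [[0,-42.6,-30],[0,0,0]],
  [[0,-50.8,-33.1],[0,0,0]],
  [[0,-59.1,-35.8],[0,0,0]],
  [[0,-67.6,-37.7],[0,0,0]],
  [[0,-76.2,-39.1],[0,0,0]],
])

```text
time: 12.35
tool_pos: [572.2, 44.2, 153.9]
tcp_rot: [179.9, -0.3, -4.7]
ft_force: [-1.6, -4.4, 10.8]
finger_gap: 10.4
grip_force: 31.3
```

```bash
python3 - <<'E'
from h import *
s=r.sense(); print(s['ft_force'],s['finger_gap'],w2m(s['tool_pos']))
im,d,s=snap('top'); X=cloud(d,cam('top')); M=np.apply_along_axis(w2m,1,X.reshape(-1,3)); k=(M[:,0]>8)&(M[:,0]<36)&(M[:,2]>90)&(M[:,2]<225)&(abs(M[:,1])<140); print(np.median(M[k],0),M[k].min(0),M[k].max(0))
E
```

```text
[-1.64958455 -4.40802549 10.75025018] 10.390879296249787 [-29.4199714   40.73209977 153.9237062 ]
  return _methods._mean(a, axis=axis, dtype=dtype,
  ret = um.true_divide(
Traceback (most recent call last):
ValueError: zero-size array to reduction operation minimum which has no identity
```

Call:
jog_arm([
  [[0,-8.8,-0.8],[0,0,0]],
  [[0,-17.5,-1],[0,0,0]],
  [[0,-26.2,-0.5],[0,0,0]],
  [[0,-34.9,0.5],[0,0,0]],
  [[0,-43.5,2.1],[0,0,0]],
  [[0,-51.9,4.3],[0,0,0]],
  [[0,-60.2,7.2],[0,0,0]],
  [[0,-68.3,10.5],[0,0,0]],
  [[0,-68.3,10.5],[0,0,0]],
])

```text
time: 13.3
tool_pos: [577.5, 114.3, 140.5]
tcp_rot: [-180.0, -0.2, -4.7]
ft_force: [8.1, -1.3, 0.8]
finger_gap: 10.2
grip_force: 32.0
```

Call:
jog_arm([
  [[0,0,0],[0,0,0]],
  [[0,0,0],[0,0,0]],
  [[0,0,0],[0,0,0]],
  [[0,0,0],[0,0,0]],
  [[0,0,0],[0,0,0]],
  [[0,0,-20],[0,0,0]],
  [[0,0,-50],[0,0,0]],
  [[-30,10,-90],[0,0,0]],
  [[-70,30,-120],[0,0,0]],
  [[-90,50,-120],[0,0,0]],
], grip=75)

```text
time: 14.3
tool_pos: [482.3, 71.1, 264.5]
tcp_rot: [-179.9, -0.4, -4.6]
ft_force: [1.5, -0.9, 0.3]
finger_gap: 74.9
grip_force: 0.0
```

```bash
python3 - <<'E'
from h import *
gom([-5,0,130])
im,d,s=snap('wrist','w6'); X=cloud(d,cam('wrist',s)); M=np.apply_along_axis(w2m,1,X.reshape(-1,3))
k=(M[:,0]>8)&(M[:,0]<36)&(M[:,2]>75)&(M[:,2]<225)&(abs(M[:,1])<180)&(M[:,1]>-90)
for z in range(75,225,15):
    q=M[k&(M[:,2]>z)&(M[:,2]<z+15)]
    if len(q): print(z,len(q),q[:,1].min().round(),q[:,1].max().round())
im,d,s=snap('top','t6'); X=cloud(d,cam('top')); M=np.apply_along_axis(w2m,1,X.reshape(-1,3))
k=(M[:,0]>8)&(M[:,0]<36)&(M[:,2]>75)&(M[:,2]<225)&(abs(M[:,1])<180)&(M[:,1]>-90)
for z in range(75,225,15):
    q=M[k&(M[:,2]>z)&(M[:,2]<z+15)]
    if len(q): print(z,len(q),q[:,1].min().round(),q[:,1].max().round())
E
```

```text
now mach [-121.2   60.4  264.5] shift [115.3  60.5 135.2] turn [-0.001  -0.0068 -0.0003] t 14.3
75 135 55.0 67.0
90 288 57.0 74.0
105 273 68.0 80.0
120 272 73.0 87.0
135 421 76.0 92.0
150 440 78.0 98.0
165 886 92.0 132.0
180 620 97.0 110.0
195 919 103.0 117.0
210 64 109.0 115.0
75 30 57.0 65.0
90 24 57.0 65.0
```

Bar stands open, at about 110° by its line in the depth map. Now to the plate: shut the fingers and press on it.

Call:
jog_arm([
  [[30,60,40],[0,0,0]],
  [[60,60,80],[0,0,0]],
  [[90,60,120],[0,0,0]],
  [[110,60,160],[0,0,0]],
  [[110,60,200],[0,0,0]],
  [[110,60,205],[0,0,0]],
  [[110,60,205],[0,0,0]],
  [[110,60,205],[0,0,0]],
], grip=0)

```text
time: 15.2
tool_pos: [587.9, 2.2, 56.9]
tcp_rot: [-180.0, -0.1, -4.7]
ft_force: [0.9, 0.2, 0.6]
finger_gap: 0.2
grip_force: 0.0
```

```bash
python3 - <<'E'
from h import *
gom([-10,0,27])
im,d,s=snap('top','t7'); X=cloud(d,cam('top')); D=X-s['tool_pos']; k=(abs(D[...,0])<25)&(abs(D[...,1])<14)&(D[...,2]>-20)&(D[...,2]<70)
im,d,s=snap('side','s7'); X=cloud(d,cam('side')); D=X-s['tool_pos']; k=(abs(D[...,0])<15)&(abs(D[...,1])<12)&(D[...,2]>5)&(D[...,2]<70)
print(np.sort(D[k][:,2])[:8])
E
```

```text
now mach [-10.5   0.2  56.9] shift [ 0.4  0.2 29.9] turn [-0.0001 -0.0024 -0.0014] t 15.2
[27.90622269 27.9445203  28.08848966 28.35894433 30.15716042 30.23917486
 30.43019002 31.9598241 ]
```

Call:
jog_arm([
  [[0,0,15],[0,0,0]],
  [[0,0,22],[0,0,0]],
  [[0,0,26],[0,0,0]],
  [[0,0,27],[0,0,0]],
  [[0,0,28],[0,0,0]],
  [[0,0,28],[0,0,0]],
])

```text
time: 15.9
tool_pos: [587.7, 2.2, 31.2]
tcp_rot: [180.0, -0.1, -4.7]
ft_force: [-17.4, 0.9, 36.8]
finger_gap: 0.0
grip_force: 18.7
```

Call:
jog_arm([
  [[0,0,-1],[0,0,0]],
  [[0,0,-1.5],[0,0,0]],
  [[0,0,-1.5],[0,0,0]],
])

```text
time: 16.2
tool_pos: [587.6, 2.2, 31.3]
tcp_rot: [180.0, -0.1, -4.7]
ft_force: [-10.6, 1.2, 24.3]
finger_gap: 0.2
grip_force: 12.6
```

Call:
jog_arm([
  [[0,0,-1],[0,0,0]],
  [[0,0,-1.2],[0,0,0]],
  [[-3,0,-1.2],[0,0,0]],
  [[-6,0,-1.2],[0,0,0]],
  [[-9,0,-1.2],[0,0,0]],
  [[-12,0,-1.2],[0,0,0]],
  [[-12,0,-1.2],[0,0,0]],
])

```text
time: 16.9
tool_pos: [577.0, 2.9, 31.4]
tcp_rot: [180.0, -0.3, -4.7]
ft_force: [1.9, -0.9, 8.1]
finger_gap: -0.2
grip_force: 4.4
```

```bash
cat >> h.py <<'E'
def plate(d,C,n=''):
    M=np.apply_along_axis(w2m,1,cloud(d,C).reshape(-1,3)).reshape(480,640,3); k=(M[...,2]>48)&(M[...,2]<60)&(abs(M[...,1])<26)&(M[...,0]>-140)&(M[...,0]<80)
    x=M[k][:,0]; print(n,'front x',np.percentile(x,[0,.5,1,2]).round(1),'y@front',[M[k&(M[...,0]<-72)][:,1].min(initial=0).round(),M[k&(M[...,0]<-72)][:,1].max(initial=0).round()])
E
python3 - <<'E'
from h import *
gom([-54,0,31])
im,d,s=snap('wrist','w8'); plate(d,cam('wrist',s),'wrist')
im,d,s=snap('top','t8'); plate(d,cam('top'),'top')
plate(np.load('pics/t2.npy'),cam('top'),'top before')
E
```

```text
now mach [-21.4   0.   31.4] shift [-32.6   0.1   0.2] turn [ 0.     -0.0051 -0.0015] t 16.9
wrist front x [-74.2 -45.9 -41.6 -36.8] y@front [np.float64(-3.0), np.float64(3.0)]
top front x [-73.6 -73.2 -73.1 -72.7] y@front [np.float64(-23.0), np.float64(24.0)]
top before front x [-68.8 -66.3 -65.7 -63.8] y@front [np.float64(0.0), np.float64(0.0)]
```

Call:
jog_arm([
  [[-4,0,0.2],[0,0,0]],
  [[-8,0,0.2],[0,0,0]],
  [[-12,0,0.2],[0,0,0]],
  [[-16,0,0.2],[0,0,0]],
  [[-20,0,0.2],[0,0,0]],
  [[-24,0,0.2],[0,0,0]],
  [[-28,0,0.2],[0,0,0]],
  [[-32,0,0.2],[0,0,0]],
  [[-32,0,0.2],[0,0,0]],
])

```text
time: 17.9
tool_pos: [545.2, 5.5, 31.3]
tcp_rot: [180.0, -0.3, -4.7]
ft_force: [2.4, -0.2, 10.2]
finger_gap: 0.4
grip_force: 5.0
```

```bash
python3 - <<'E'
from h import *
gom([-54,0,31])
im,d,s=snap('top','t9'); plate(d,cam('top'),'top'); im,d,s=snap('side','s9'); plate(d,cam('side'),'side')
E
```

```text
now mach [-53.3   0.   31.3] shift [-0.7  0.   0.3] turn [ 0.0001 -0.0055 -0.0016] t 17.9
top front x [-104.8 -104.5 -104.5 -104.2] y@front [np.float64(-24.0), np.float64(26.0)]
side front x [-106.  -105.1 -104.5 -104.3] y@front [np.float64(-26.0), np.float64(26.0)]
```

Call:
jog_arm([
  [[-4,0,0],[0,0,0]],
  [[-8,0,0],[0,0,0]],
  [[-8,0,0],[0,0,0]],
  [[-8,0,-20],[0,0,0]],
  [[-8,0,-50],[0,0,0]],
  [[-8,0,-60],[0,0,0]],
  [[-40,0,-60],[0,0,0]],
  [[-40,0,-60],[0,0,0]],
  [[-40,0,-60],[0,0,0]],
])

```text
time: 18.9
tool_pos: [502.3, 9.1, 88.4]
tcp_rot: [-180.0, 0.0, -4.7]
ft_force: [0.1, 0.7, -0.3]
finger_gap: 0.2
grip_force: 0.0
```

Call:
jog_arm([
  [[0,0,0],[0,0,0]],
  [[0,0,0],[0,0,0]],
  [[0,0,0],[0,0,0]],
  [[0,0,0],[0,0,0]],
  [[0,0,0],[0,0,0]],
], grip=70)

```text
time: 19.4
tool_pos: [503.1, 9.0, 89.1]
tcp_rot: [-180.0, 0.0, -4.7]
ft_force: [-0.4, 0.4, -0.0]
finger_gap: 69.9
grip_force: 0.0
```

```bash
python3 - <<'E'
from h import *
gom([-93,0,10])
im,d,s=snap('top','t10'); plate(d,cam('top'),'top')
im,d,s=snap('side','s10'); plate(d,cam('side'),'side')
Rt=R.from_euler('xyz',s['tcp_rot'],degrees=True)
X=cloud(d,cam('side')); D=Rt.inv().apply((X-s['tool_pos']).reshape(-1,3)); 
for sg in(-1,1):
    k=(abs(D[:,0])<14)&(D[:,1]*sg>30)&(D[:,1]*sg<52)&(D[:,2]<0)&(D[:,2]>-80); print(sg,np.sort(-D[k][:,2])[:6])
im,d,s=snap('wrist','w10'); D=Rt.inv().apply((cloud(d,cam('wrist',s))-s['tool_pos']).reshape(-1,3)); plate(d,cam('wrist',s),'wrist')
for sg in(-1,1):
    k=(abs(D[:,0])<14)&(D[:,1]*sg>30)&(D[:,1]*sg<55)&(D[:,2]<0)&(D[:,2]>-80); print(sg,np.sort(-D[k][:,2])[:6],D[k][:,0].max(),(D[k][:,1]*sg).min(),(D[k][:,1]*sg).max())
E
```

```text
now mach [-95.5   0.1  89.1] shift [ 2.5  0.1 79.1] turn [-0.      0.0001 -0.0015] t 19.4
top front x [-113.3 -113.2 -112.9 -112.7] y@front [np.float64(-21.0), np.float64(26.0)]
side front x [-115.4 -113.7 -112.8 -112.3] y@front [np.float64(-26.0), np.float64(26.0)]
-1 [36.44872518 36.45337981 36.70674848 37.31495539 38.69414125 39.78409   ]
1 [32.05610107 32.59792172 34.64168451 34.68084154 35.70564639 38.89678174]
wrist front x [-114.5 -113.  -112.1 -110.2] y@front [np.float64(-26.0), np.float64(26.0)]
-1 [30.62657646 30.65094472 30.804748   30.81629819 31.19148484 31.71611158] 13.858261212148525 33.72580686659451 54.99016725261915
1 [31.00248223 31.06255407 31.44650471 31.68424053 31.72771114 31.78986011] 13.80835135057473 33.93257642285685 54.97198787853696
```

Call:
jog_arm([
  [[2.5,0,35],[0,0,0]],
  [[2.5,0,65],[0,0,0]],
  [[2.5,0,79],[0,0,0]],
  [[2.5,0,79],[0,0,0]],
  [[2.5,0,79],[0,0,0]],
])

```text
time: 20.05
tool_pos: [505.9, 8.8, 10.9]
tcp_rot: [-180.0, -0.0, -4.7]
ft_force: [0.7, -0.3, 0.7]
finger_gap: 69.8
grip_force: 0.0
```

Call:
jog_arm([
  [[0,0,0],[0,0,0]],
  [[0,0,0],[0,0,0]],
  [[0,0,0],[0,0,0]],
  [[0,0,0],[0,0,0]],
  [[0,0,0],[0,0,0]],
], grip=50, force=70)

```text
time: 20.55
tool_pos: [507.0, 8.7, 12.2]
tcp_rot: [180.0, -0.2, -4.7]
ft_force: [-3.5, 0.4, 7.0]
finger_gap: 58.1
grip_force: 73.7
```

Call:
jog_arm([
  [[0,0,-3],[0,0,0]],
  [[0,0,-8],[0,0,0]],
  [[0,0,-14],[0,0,0]],
  [[0,0,-20],[0,0,0]],
  [[0,0,-20],[0,0,0]],
])

```text
time: 21.05
tool_pos: [506.4, 8.7, 31.5]
tcp_rot: [-180.0, -0.1, -4.7]
ft_force: [0.1, 0.4, -1.7]
finger_gap: 58.0
grip_force: 74.8
```

```bash
cat >> h.py <<'E'
def pl(d,C,s,zlo,zhi):
    Rt=R.from_euler('xyz',s['tcp_rot'],degrees=True); D=Rt.inv().apply((cloud(d,C)-s['tool_pos']).reshape(-1,3))
    k=(abs(D[:,1])<24)&(D[:,0]>-24)&(D[:,0]<112)&(-D[:,2]>zlo)&(-D[:,2]<zhi); P=D[k]
    A=np.c_[P[:,:2],np.ones(len(P))]; c=np.linalg.lstsq(A,-P[:,2],rcond=None)[0]; e=-P[:,2]-A@c; g=abs(e)<3; c=np.linalg.lstsq(A[g],-P[g,2],rcond=None)[0]
    print('top plane above TCP: slope x,y',c[:2].round(3),'z0',c[2].round(1),'n',g.sum(),'xrange',np.percentile(P[g,0],[0,1,99,100]).round(1))
E
python3 - <<'E'
from h import *
im,d,s=snap('wrist','w11'); pl(d,cam('wrist',s),s,30,60); print(s['tool_pos'])
im,d,s=snap('top','t11'); pl(d,cam('top'),s,30,60)
im,d,s=snap('side','s11'); pl(d,cam('side'),s,30,60)
E
```

```text
top plane above TCP: slope x,y [-0.004 -0.001] z0 42.4 n 42153 xrange [-22.5 -19.6 106.8 108. ]
[506.42559071   8.73177713  31.48802464]
top plane above TCP: slope x,y [0.06  0.025] z0 41.8 n 84 xrange [-21.1 -21.1  -7.3  -7. ]
top plane above TCP: slope x,y [ 0.003 -0.021] z0 43.4 n 287 xrange [-22.4 -21.2 108.6 110.9]
```

Call:
jog_arm([
  [[0,0,-20],[0,0,0]],
  [[0,0,-50],[0,0,0]],
  [[0,0,-80],[0,0,0]],
  [[0,0,-100],[0,0,0]],
  [[0,0,-100],[0,0,0]],
])

```text
time: 21.7
tool_pos: [507.7, 8.6, 133.4]
tcp_rot: [-180.0, -0.3, -4.7]
ft_force: [0.8, -0.6, -1.4]
finger_gap: 57.9
grip_force: 75.1
```

```bash
python3 -c "
from h import *
go([399,-331.3,131],TY); print(r.sense()['finger_gap'])"
```

```text
now mach [-9.090e+01  1.000e-01  1.334e+02] shift [-80.6 347.7   2. ] turn [-0.0004 -0.0057  0.1172] t 21.7
57.887621374953156
```

Call:
jog_arm([
  [[-5,20,0],[0,0,0.01]],
  [[-12,50,0],[0,0,0.02]],
  [[-21,90,0],[0,0,0.03]],
  [[-30,130,0],[0,0,0.045]],
  [[-40,170,0],[0,0,0.06]],
  [[-50,210,0],[0,0,0.075]],
  [[-59,250,0],[0,0,0.09]],
  [[-68,290,0],[0,0,0.1]],
  [[-76,325,0],[0,0,0.11]],
  [[-80,342,0],[0,0,0.117]],
])

```text
time: 22.7
tool_pos: [395.8, -327.6, 128.2]
tcp_rot: [-180.0, 0.1, -11.5]
ft_force: [0.4, 0.7, -1.3]
finger_gap: 57.8
grip_force: 75.2
```

Call:
jog_arm([
  [[0,0,0],[0,0,0]],
  [[0,0,0],[0,0,0]],
  [[0,0,0],[0,0,0]],
])

```text
time: 23.0
tool_pos: [397.7, -324.3, 129.1]
tcp_rot: [-179.9, 0.1, -11.3]
ft_force: [0.7, -0.0, 0.0]
finger_gap: 58.1
grip_force: 75.2
```

```bash
python3 - <<'E'
from h import *
go([399,-331.3,-10],TY)
im,d,s=snap('wrist','w12'); C=cam('wrist',s); pl(d,C,s,30,60); X=cloud(d,C)
im,d,s=snap('top','t12'); rc,P=rect(cloud(d,cam('top')),14,22,(320,590,-460,-230)); print(rc)
E
```

```text
now mach [-173.9 -340.6  129.1] shift [  2.8   6.8 139.1] turn [-0.0012  0.0012  0.0009] t 23.0
top plane above TCP: slope x,y [-0.004 -0.002] z0 42.4 n 42124 xrange [-22.5 -19.5 106.8 108.1]
((457.3587646484375, -308.79351806640625), (85.26919555664062, 201.72695922851562), 77.8079833984375)
```

Call:
jog_arm([
  [[3,7,20],[0,0,0]],
  [[3,7,60],[0,0,0]],
  [[3,7,95],[0,0,0]],
  [[3,7,120],[0,0,0]],
  [[3,7,135],[0,0,0]],
  [[3,7,142],[0,0,0]],
  [[3,7,146],[0,0,0]],
  [[3,7,147],[0,0,0]],
  [[3,7,147],[0,0,0]],
  [[3,7,147],[0,0,0]],
])

```text
time: 24.1
tool_pos: [400.1, -333.7, -15.7]
tcp_rot: [179.9, -0.1, -11.4]
ft_force: [-0.2, -0.1, -1.0]
finger_gap: 58.0
grip_force: 75.2
```

Call:
jog_arm([
  [[0,0,2],[0,0,0]],
  [[0,0,4],[0,0,0]],
  [[0,0,5],[0,0,0]],
  [[0,0,5],[0,0,0]],
])

```text
time: 24.5
tool_pos: [399.4, -333.1, -21.5]
tcp_rot: [180.0, 0.0, -11.4]
ft_force: [-2.3, 2.0, 4.5]
finger_gap: 57.9
grip_force: 75.7
```

Call:
jog_arm([
  [[0,0,0.5],[0,0,0]],
  [[0,0,0.5],[0,0,0]],
  [[0,0,0.5],[0,0,0]],
  [[0,0,0.5],[0,0,0]],
  [[0,0,0.5],[0,0,0]],
], grip=70)

```text
time: 25.0
tool_pos: [399.3, -333.0, -22.4]
tcp_rot: [-180.0, 0.0, -11.4]
ft_force: [0.3, 0.9, -0.3]
finger_gap: 70.4
grip_force: 0.0
```

```bash
python3 - <<'E'
from h import *
im,d,s=snap('wrist','w13'); C=cam('wrist',s); pl(d,C,s,25,60); print(s['tool_pos'],s['finger_gap'],s['ft_force'])
E
```

```text
top plane above TCP: slope x,y [-0.001 -0.001] z0 43.4 n 42798 xrange [-22.3 -19.2 106.8 107.9]
[ 399.3331705  -332.98231938  -22.39889211] 70.41447063365084 [ 0.34830912  0.93541971 -0.34715564]
```

Plate is flat with its top at 21 mm, so its centre is at about 17. I retreat upward and then verify everything.

Call:
jog_arm([
  [[0,0,-20],[0,0,0]],
  [[0,0,-50],[0,0,0]],
  [[0,0,-95],[0,0,0]],
  [[0,0,-140],[0,0,0]],
  [[-30,0,-190],[0,0,0]],
  [[-40,0,-230],[0,0,0]],
  [[-40,0,-250],[0,0,0]],
  [[-40,0,-250],[0,0,0]],
  [[-40,0,-250],[0,0,0]],
])

```text
time: 25.95
tool_pos: [360.2, -325.2, 227.7]
tcp_rot: [180.0, -0.0, -11.4]
ft_force: [0.1, 0.3, -1.4]
finger_gap: 70.0
grip_force: 0.0
```

```bash
python3 - <<'E'
from h import *
im,d,s=snap('wrist','w14'); C=cam('wrist',s); X=cloud(d,C)
t=R.from_euler('z',-TY,degrees=True).as_matrix()[:2,:2]; P=(X[...,:2]-TO)@t.T
k=(abs(P[...,0])<92)&(abs(P[...,1])<66)&(X[...,2]>16)&(X[...,2]<25)
print('plate in tray',np.percentile(P[k],[.5,99.5],axis=0).round(1),np.median(X[k][:,2]))
im2,d2,s2=snap('top','t14'); C=cam('top'); wheel(s2,d2,C); bolt(d2,C)
cv2.imwrite('pics/e.png',np.hstack([cv2.resize(im,(400,300)),cv2.resize(im2,(400,300))])); print(s['time'])
E
```

```text
plate in tray [[-71.8 -31.3]
 [ 56.8  28.1]] 20.933174066048252
wheel angles [(50, 9), (55, 12), (60, 10), (115, 10), (120, 15), (125, 5), (185, 2), (190, 13), (195, 10), (255, 2), (260, 4), (265, 3), (270, 5), (275, 4), (340, 3), (345, 18), (350, 5)]
bolt y [(-185, 8), (-180, 12), (-175, 8), (-170, 11), (-165, 12), (-160, 9), (-155, 10), (-150, 2), (-145, 1), (-105, 3)]
25.95
```

View pics/e.png

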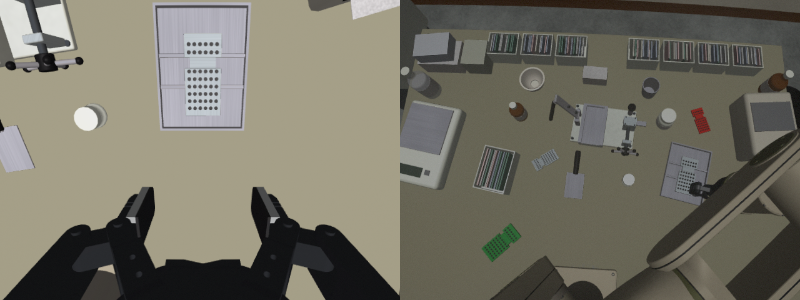

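The plate lies flat in the tray at (203,75), centred at about (-7.5, -1.5) mm and roughly 17 mm up. In the right-hand view the bar stands open at (565,108), the bolt is drawn back and the bystanders have not moved.

```bash
python3 -c "
from h import *
print(r.hand_in())"
```

```text
the job is handed in; nothing more can be done
None
```

The cap plate lies flat on the tray's ribs with the bar standing open and the bolt drawn back. I handed the job in at about 26 s; hand-in returned no verdict.

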